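# Run the dust extractor's filter shaker

### The job

Run the dust extractor's filter shaker by pressing with the closed fingertips: first tip the black rocker on the white power strip fully over to its white-marked end, then push the yellow button of the control box fully in (it stays in), then press the green button fully down and keep it there. The program finishes while still holding the green button down. Keep to this order, leave the red stop button alone, and do not pick up or shift the glue bottle, screwdriver, screw box or wood offcut.

Things in the scene. Friction and masses are not known exactly. Their poses are not given: they have to be found in the camera images.
- panel: the extractor's control box, fixed to the bench: grey with an aluminium top, 120 (x) x 260 (y) x 55 mm high, flat top. Origin: centre of its underside. Three buttons stand on its top in a row along its y axis, 75 mm apart, the middle one at its centre; which colour is in which place varies.
- strip: white bench power strip, fixed to the bench, 85 (x) x 260 (y) x 50 mm high, origin at the centre of its underside. Two sockets on its top towards -y; the rocker lies on top towards +y, its pivot 73 mm from the origin. Strip and control box may change sides.
- rocker (a joint): angle of the rocker: 0 = off (its white-marked end stands up), 0.34 rad = fully on (white-marked end down). Level at 0.17. It tips about the strip's x axis and stays where it is left; about 2 N on the point rocker_on moves it (about 4 N where a wide finger bears nearer the pivot).
- rocker_on (a point): where to press the rocker: a point on the top face of the black rocker (64 mm long along the strip's y, 34 mm wide), 22 mm from its pivot towards the white-marked end (the +y end of the strip). It moves with the rocker: 65 mm above the bench when off, 57 mm when on, sinking about 7.5 mm. The rocker stands clear of the strip's 50 mm high top all the way.
- yellow (a joint): how far the yellow button is pushed in: 0 = out, 0.010 m = fully in. No spring: it takes about 3 N to push and stays where it is left.
- yellow_top (a point): round yellow push button, cap 36 mm across, in a 52 mm black collar 12 mm high. This point is the middle of the top of the cap and moves with it. 81 mm above the bench when out, 71 mm when in.
- green (a joint): how far the green button is pressed: 0 = up, 0.008 m = fully down. A spring pushes it back: about 1.5 N at first, 4.5 N fully down.
- green_top (a point): round green push button, cap 36 mm across, in a 52 mm black collar 12 mm high. This point is the middle of the top of the cap and moves with it. 79 mm above the bench when up, 71 mm when down.
- red (a joint): how far the red stop button is pressed: 0 = up, 0.008 m = fully down. It must be left alone. Sprung like the green one.
- red_top (a point): round red push button, cap 36 mm across, in a 52 mm black collar 12 mm high. This point is the middle of the top of the cap and moves with it. 79 mm above the bench when up.
- glue: loose white glue bottle with orange cap standing upright, 42 mm across, 110 mm high, origin at the centre of its underside, in the gap between control box and strip. Leave it alone.
- driver: loose screwdriver with red handle, 170 mm long, along its x axis (handle to -x), lying on the bench beyond the control box. Leave it alone.
- screws: loose brown cardboard box of screws with a white label, 45 (x) x 70 (y) x 40 mm high, origin at the centre of its underside, beyond the strip. Leave it alone.
- offcut: loose offcut of pale wood, 35 (x) x 110 (y) x 22 mm high, origin at the centre of its underside, beyond the strip. Leave it alone.

How it is judged:
By the outcome, as a careful person would: the job done as asked, in the order asked, and still so for the second after the job is handed in, while the arm keeps its last pose, push and grip.
It also fails if it takes over 58 s, if anything falls off the work surface, if the arm or the gripper's body presses on something with over 40 N, if the wrist force passes 120 N, or if a joint passes its speed limit or range.

### The arm

A 6-joint arm with a two-finger parallel gripper is mounted at the origin on the work surface. World frame = base frame: x ahead of the robot, y to its left, z up, the work surface at z = 0. Lengths are in m, angles in rad, forces in N, time in s.
With the tool pointing down it reaches from about 0.3 to 0.825 m from the base axis. Payload 5.4 kg.
Tool frame: the origin (TCP) lies at the very end of the fingers, on their centre line; the grasp point (between the pads) lies 19 mm behind it; z points along the fingers, x is the direction in which the jaws open and shut, and the axes are right-handed (so a half turn about z gives the same grasp; the last joint's range is limited). The gripper opens to 92 mm and grips with 3 to 60 N. Pads are 20 mm wide; open, the fingers measure 128 mm over their backs; the gripper's body (75 mm by 189 mm) begins 69 mm behind the grasp point.
Start: joints at [-1.319, 0.158, 1.597, -0, 1.386, -0.21], TCP at [0.256, -0.515, 0.215] pointing down, gripper open.
Joint ranges: [-2.91, 2.91], [-0.94, 2.29], [0.18, 2.7], [-1.29, 4.43], [0.17, 2.64], [-3, 3]. Speed limits (rad/s): [2.57, 2.57, 3.14, 3.14, 3.14, 3.14].

### API

Orientations are given as a 3x3 rotation matrix whose columns are the frame's x, y, z axes.
In Python, from bench import telemetry, imaging, order, nets gives the robot as it stands. The module is installed in compiled form; this text tells all that it offers.
- The arm moves only by the shell command python3 -m pendant 'ROWS'. ROWS is JSON, a list of rows, each a list of 3 entries, a list of its own where there are three numbers: the shift along the tool's x, y, z scaled (see below), then the turn about the tool's z scaled (see below), then the opening, from 0 (shut) to 1 (fully open). In form: [[[dx, dy, dz], turn, fingers], ...]. A call has 1 to 5 rows; each row shifts and turns the commanded pose from where the row before left it, along the tool's axes as they then stand; what a row does not reach is not made up. The controller multiplies each number of a shift by 0.03 m and each number of a turn by 6 degrees. A row lasts 1/8 s, in which the tool goes at most 62.5 mm and 10.7 degrees, less where a joint would pass 70% of its speed; a pose out of reach is approached as far as the arm can. A call with a number of a shift or a turn outside -1 to 1 is refused whole. A call with a gripper value outside its range is refused whole. The fingers move at their own pace and stop on an object; the grip force is fixed at half the most. Time passes only in rows, so rows that do not move let the fingers close. It gives the time, the measured TCP pose, the force and the opening at its end, in the units of the state.
- telemetry.read_state(): the state, without advancing time (a new reading comes with each control period).
- imaging.snapshot(name): name is "scene" or "top" or "wrist"; returns the picture (420x560x3 uint8, blue, green, red); there is no depth.
- imaging.calibration(name): a dict with "intrinsics" (3x3 intrinsics, pixels), "extrinsics" (4x4, takes a point from world to camera coordinates); the wrist camera has in their place "hand_eye" (4x4, takes a point from camera to tool coordinates, whose origin is the TCP and whose axes are the tool frame's). Camera axes: x right, y down, z forward; pixel columns grow to the right and rows downward; lengths in m; the calibration is good to about 2 mm. A picture is of the moment at which its call begins: read the wrist's pose just before it. calibration takes no time and is no camera call.
- order.hand_in(): hands the job in, once; it reports no verdict.
Trained networks look in the newest picture that a camera, given by its name, has taken for a name from the list of things; names that differ only in an ending like _2 or _b are one class to them, and where a whole thing is asked for, a point or a joint stands for the part that bears it (a point fixed in the world has none). Each returns a list of dicts, best first, with "score" (0 to 1); they miss things now and then, are a little off and sometimes report something else, mostly with a low value. They report only what shows in the picture. A call takes as long as a camera call.
- nets.recognise(camera, query): "xy" ([column, row] in pixels, amid what is visible of it).
The state is a dict: "clock": time; "qpos": joint angles; "joint_velocities": joint speeds; "joint_torque": joint torques, N m; "position": TCP position; "tcp_rot": TCP orientation; "contact_force": force on the tool from outside, world axes, zero at the start; "wrist_torque": the same for the moment, N m; "gripper_width": finger opening in m.
Only numpy, scipy, OpenCV 4.12 (cv2) and the standard library are available. Lean on these libraries where they do the work, as an engineer would, in place of code of your own. Each camera call takes 0.05 s, during which the arm holds its last target.

## Working session

There is one attempt and no reset: what is moved stays moved. The work goes in short steps, Python scripts to look and compute and a shell command to move; the robot and the scene stay as the last step left them, time stands still between calls to the robot, and variables do not carry over. Pictures are saved under pics/ and viewed, and the job is handed in when it is done.

```bash
mkdir -p pics; cat > h.py <<'E'
from bench import telemetry, imaging, order, nets
import numpy as np, cv2
def snap(n,f):
    im=imaging.snapshot(n); cv2.imwrite('pics/'+f,im); return im
def ray(n,uv,z):
    c=imaging.calibration(n);K=np.array(c['intrinsics'])
    if n=='wrist':
        s=telemetry.read_state();T=np.eye(4);T[:3,:3]=s['tcp_rot'];T[:3,3]=s['position'];T=T@np.array(c['hand_eye'])
    else: T=np.linalg.inv(np.array(c['extrinsics']))
    d=T[:3,:3]@np.linalg.inv(K)@[uv[0],uv[1],1];o=T[:3,3]
    return (o+d*(z-o[2])/d[2])[:3]
E
python3 - <<'E'
from h import *
s=telemetry.read_state();print(s['clock'],s['position'],s['tcp_rot'])
for c in ['top','scene']:
    snap(c,c+'0.png')
    for q,z in [('yellow_top',.081),('green_top',.079),('red_top',.079),('rocker_on',.065),('rocker',.06),('panel',.055),('strip',.05),('glue',.05)]:
        for r in nets.recognise(c,q)[:2]: print(c,q,round(r['score'],2),r['xy'],ray(c,r['xy'],z).round(4))
E
```

```text
0.0 [ 0.2560164  -0.51416621  0.21362169] [[ 4.45568152e-01 -8.95247895e-01 -4.77876116e-04]
 [-8.95246169e-01 -4.45568252e-01  1.79729264e-03]
 [-1.82194888e-03 -3.72999597e-04 -9.99998271e-01]]
top yellow_top 0.73 [386.4, 232.6] [ 0.5594 -0.2088  0.081 ]
top yellow_top 0.2 [211.0, 239.3] [0.5148 0.1868 0.081 ]
top green_top 0.46 [419.1, 223.3] [ 0.5869 -0.2834  0.079 ]
top red_top 0.78 [359.4, 239.6] [ 0.5391 -0.1484  0.079 ]
top rocker_on 0.88 [181.4, 247.0] [0.4946 0.255  0.065 ]
top rocker 0.91 [177.7, 246.5] [0.4958 0.2648 0.06  ]
top rocker 0.42 [387.4, 231.2] [ 0.5671 -0.2156  0.06  ]
top panel 0.84 [375.6, 237.0] [ 0.5524 -0.1897  0.055 ]
top panel 0.3 [389.8, 228.2] [ 0.5757 -0.2222  0.055 ]
top strip 0.75 [209.6, 239.5] [0.519  0.1952 0.05  ]
top glue 0.79 [296.8, 226.3] [ 0.5652 -0.0054  0.05  ]
scene yellow_top 0.66 [174.3, 244.6] [ 0.5697 -0.2154  0.081 ]
scene green_top 0.92 [147.1, 274.7] [ 0.6011 -0.2867  0.079 ]
scene green_top 0.51 [203.0, 222.0] [ 0.5494 -0.142   0.079 ]
scene red_top 0.74 [198.6, 223.1] [ 0.5467 -0.1498  0.079 ]
scene red_top 0.27 [174.4, 275.3] [ 0.6318 -0.2542  0.079 ]
scene rocker_on 0.59 [334.0, 146.5] [0.5078 0.2458 0.065 ]
scene rocker 0.53 [337.6, 145.9] [0.5059 0.2601 0.06  ]
scene panel 0.83 [174.4, 277.0] [ 0.6126 -0.2461  0.055 ]
scene strip 0.94 [319.1, 175.2] [0.5529 0.1543 0.05  ]
scene glue 0.95 [270.4, 208.4] [5.719e-01 1.000e-04 5.000e-02]
```

View pics/top0.png

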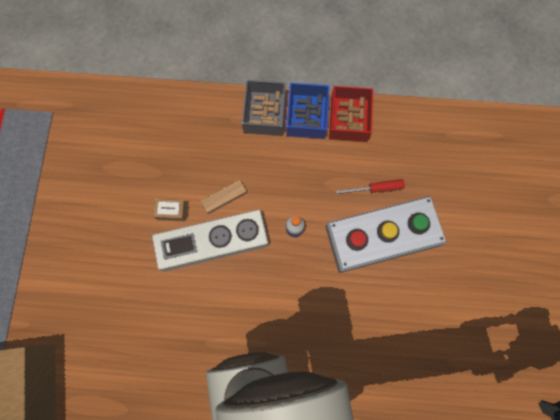

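View pics/scene0.png

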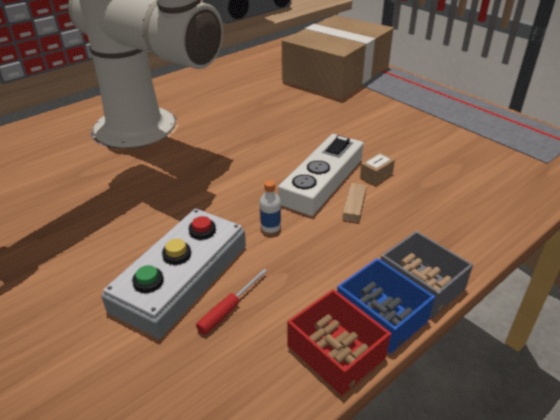

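The top view shows red at about (358,239), yellow (389,231), green (420,223) and the rocker at (179,246), with its white end at the left, near (165,249). The scene view agrees. I'll refine these by colour.

```bash
python3 - <<'E'
from h import *
im=cv2.imread('pics/top0.png');hsv=cv2.cvtColor(im,cv2.COLOR_BGR2HSV)
im2=cv2.imread('pics/scene0.png');hsv2=cv2.cvtColor(im2,cv2.COLOR_BGR2HSV)
for nm,H,box in [('top',hsv,(320,190,450,270)),('scene',hsv2,(110,200,240,310))]:
  x0,y0,x1,y1=box
  for col,lo,hi,z in [('red',-8,8,.079),('yellow',20,35,.081),('green',50,85,.079)]:
    h=H[...,0].astype(int);h=np.where(h>150,h-180,h)
    m=((h>=lo)&(h<=hi)&(H[...,1]>140)&(H[...,2]>60)).astype(np.uint8);k=np.zeros_like(m);k[y0:y1,x0:x1]=m[y0:y1,x0:x1]
    n,l,st,c=cv2.connectedComponentsWithStats(k);i=1+st[1:,4].argmax();print(nm,col,c[i],st[i],ray(nm,c[i],z-.003).round(4))
a=cv2.resize(im[195:280,140:280],None,fx=5.5,fy=5.5,interpolation=cv2.INTER_CUBIC);cv2.imwrite('pics/a.png',a)
E
```

```text
top red [357.71282051 238.20512821] [350 231  16  16 195] [ 0.5426 -0.145   0.076 ]
top yellow [389.23 229.82] [382 222  16  16 200] [ 0.5669 -0.2157  0.078 ]
top green [424.  220.5] [424 220   1   2   2] [ 0.595  -0.2955  0.076 ]
scene red [227.20618557 302.70446735] [210 293  30  17 291] [ 0.7338 -0.2236  0.076 ]
scene yellow [175.28444444 249.01777778] [165 241  21  17 225] [ 0.5775 -0.2188  0.078 ]
scene green [142.16666667 281.16666667] [141 280   4   3   6] [ 0.6057 -0.2989  0.076 ]
```

View pics/a.png

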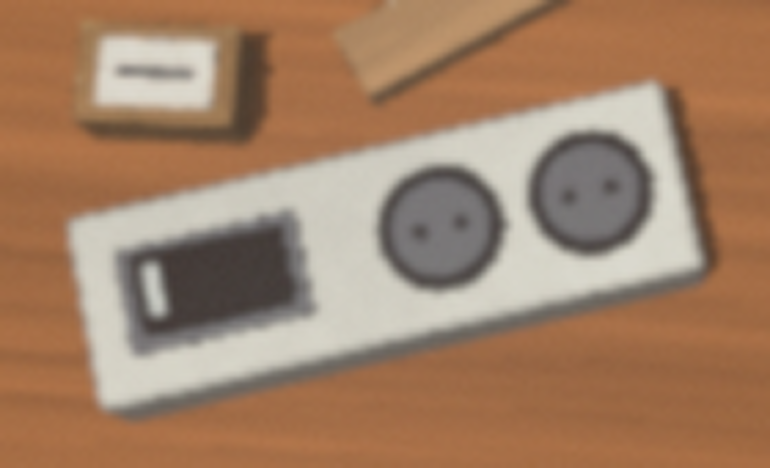

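The white mark is at pixel (168,247) and the rocker centre at (179.5,246.3), which fits the strip outline.

```bash
python3 - <<'E'
from h import *
P=lambda x,y:(140+(x-2.25)/5.5,195+(y-2.25)/5.5)
C=np.array([ray('top',P(*p),.05) for p in [(68,218),(660,82),(705,270),(103,410)]])
print(C.round(4)); o=C.mean(0); y=(C[0]+C[3]-C[1]-C[2]);y/=np.linalg.norm(y);print('o',o,'y',y,'len',np.linalg.norm(C[0]-C[1]),np.linalg.norm(C[0]-C[3]))
print('piv',o+y*.073,'on',o+y*.095, 'mark',ray('top',P(153,288),.068),'ctr',ray('top',P(217,283),.06))
s=telemetry.read_state();R=s['tcp_rot'];a=np.degrees(np.arctan2(R[1,0],R[0,0]));print('tool x ang',a,'strip y ang',np.degrees(np.arctan2(y[1],y[0])))
im=cv2.imread('pics/top0.png');cv2.imwrite('pics/b.png',cv2.resize(im[190:275,320:455],None,fx=5.5,fy=5.5,interpolation=cv2.INTER_CUBIC))
E
```

```text
[[0.5215 0.3308 0.05  ]
 [0.5992 0.0851 0.05  ]
 [0.5191 0.0593 0.05  ]
 [0.4419 0.305  0.05  ]]
o [0.52043609 0.1950425  0.05      ] y [-0.30079302  0.95368945  0.        ] len 0.2576041019746592 0.08373586734452416
piv [0.4984782  0.26466183 0.05      ] on [0.49186076 0.285643   0.05      ] mark [0.49197458 0.28614198 0.068     ] ctr [0.49710901 0.26186333 0.06      ]
tool x ang -63.53902242120337 strip y ang 107.50523970907696
```

View pics/b.png

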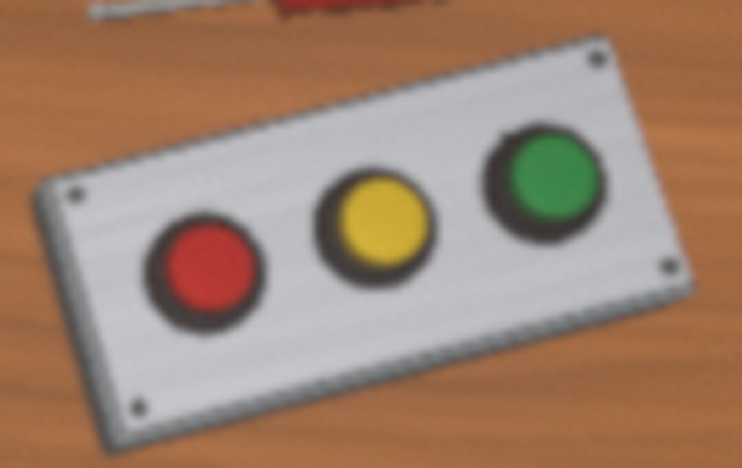

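```bash
python3 -m pendant '[[[0,0,0],-1,0],[[0,0,0],-1,0],[[0,0,0],-1,0],[[0,0,0],-1,0],[[0,0,0],-1,0]]'
python3 -m pendant '[[[0,0,0],-1,0],[[0,0,0],-1,0],[[0,0,0],-1,0],[[0,0,0],-1,0],[[0,0,0],-1,0]]'
python3 -m pendant '[[[0,-1,0],-1,0],[[0,-1,0],-1,0],[[0,-1,0],-1,0],[[0,-1,0],-0.5,0],[[0,-1,0],0,0]]'
cat >> h.py <<'E'
def go(t):
    s=telemetry.read_state();R=np.array(s['tcp_rot']);d=np.array(t)-s['position']
    print('clk',s['clock'],'pos',np.round(s['position'],4),'xang',round(np.degrees(np.arctan2(R[1,0],R[0,0])),2),'z',R[:,2].round(3),'units',(R.T@d/.03).round(2),'F',np.round(s['contact_force'],2),'w',s['gripper_width'])
E
python3 - <<'E'
from h import *
go([.491,.287,.12])
P=lambda x,y:(320+(x-2.25)/5.5,190+(y-2.25)/5.5)
for n,p,z in [('r',(212,268),.079),('y',(386,221),.081),('g',(556,176),.079)]: print(n,ray('top',P(*p),z).round(4))
E
```

```text
clock: 1.52
position: [0.2562, -0.5148, 0.2146]
tcp_rot: [[0.835, -0.55, -0.0], [-0.55, -0.835, 0.0], [-0.0, -0.0, -1.0]]
contact_force: [0.4, -0.7, -0.1]
gripper_width: 0.044
clock: 2.15
position: [0.2562, -0.5148, 0.2146]
tcp_rot: [[0.998, -0.058, 0.0], [-0.058, -0.998, 0.0], [0.0, -0.0, -1.0]]
contact_force: [0.1, -1.1, 0.6]
gripper_width: 0.0004
clock: 2.78
position: [0.2357, -0.3666, 0.2147]
tcp_rot: [[0.954, 0.301, 0.0], [0.301, -0.954, -0.0], [0.0, 0.0, -1.0]]
contact_force: [0.0, -0.2, 0.8]
gripper_width: 0.0004
clk 2.775 pos [ 0.2357 -0.3666  0.2147] xang 17.5 z [ 0. -0. -1.] units [ 14.67 -18.22   3.15] F [ 0.01 -0.16  0.82] w 0.00039725249246946084
r [ 0.5419 -0.1455  0.079 ]
y [ 0.5665 -0.2163  0.081 ]
g [ 0.5912 -0.287   0.079 ]
```

```bash
python3 -m pendant '[[[0.8,-1,0],0,0],[[0.8,-1,0],0,0],[[0.8,-1,0],0,0],[[0.8,-1,0],0,0],[[0.8,-1,0],0,0]]' >/dev/null
python3 -m pendant '[[[0.8,-1,0],0,0],[[0.8,-1,0],0,0],[[0.8,-1,0],0,0],[[0.8,-1,0],0,0],[[0.8,-1,0],0,0]]' >/dev/null
python3 -m pendant '[[[0.8,-1,0],0,0],[[0.8,-1,0],0,0],[[0.8,-1,0],0,0],[[0.8,-1,0],0,0],[[0.8,-1,0],0,0]]'
python3 - <<'E'
from h import *
go([.491,.287,.12])
E
```

```text
clock: 4.65
position: [0.4447, 0.1711, 0.2148]
tcp_rot: [[0.954, 0.3, 0.001], [0.3, -0.954, -0.0], [0.001, 0.0, -1.0]]
contact_force: [0.9, -0.8, 0.5]
gripper_width: 0.0002
clk 4.65 pos [0.4447 0.1711 0.2148] xang 17.48 z [ 0.001 -0.    -1.   ] units [ 2.63 -3.22  3.16] F [ 0.89 -0.81  0.53] w 0.00016105842709233042
```

```bash
python3 -m pendant '[[[0.9,-1,0],0,0],[[0.9,-1,0.2],0,0],[[0.8,-1,0.2],0,0],[[0,-0.2,0],0,0],[[0,0,0],0,0]]'
python3 - <<'E'
from h import *
go([.491,.287,.12])
snap('wrist','w1.png')
for q in ['rocker_on','rocker']:
    for r in nets.recognise('wrist',q)[:2]: print(q,r,ray('wrist',r['xy'],.062))
c=imaging.calibration('wrist');print(c)
E
```

```text
clock: 5.28
position: [0.4895, 0.2846, 0.2026]
tcp_rot: [[0.954, 0.301, -0.0], [0.301, -0.954, -0.0], [-0.0, 0.0, -1.0]]
contact_force: [-0.9, -0.9, 0.3]
gripper_width: 0.0004
clk 5.275 pos [0.4895 0.2846 0.2026] xang 17.5 z [-0. -0. -1.] units [ 0.07 -0.06  2.75] F [-0.85 -0.95  0.26] w 0.000364873296718451
rocker_on {'xy': [289.5, 210.1], 'score': 0.68} [0.49801845 0.27342601 0.062     ]
rocker {'xy': [287.0, 214.5], 'score': 0.76} [0.49718691 0.26869616 0.062     ]
{'intrinsics': array([[352.88872143,   0.        , 284.52503165],
       [  0.        , 352.88872143, 208.35637794],
       [  0.        ,   0.        ,   1.        ]]), 'hand_eye': array([[ 9.99999500e-01, -7.38059935e-05, -9.97591009e-04,
         4.44301549e-04],
       [ 3.30843173e-04,  9.65553003e-01,  2.60206243e-01,
        -7.32416343e-02],
       [ 9.44022214e-04, -2.60206443e-01,  9.65552544e-01,
        -1.70926059e-01],
       [ 0.00000000e+00,  0.00000000e+00,  0.00000000e+00,
         1.00000000e+00]])}
```

View pics/w1.png

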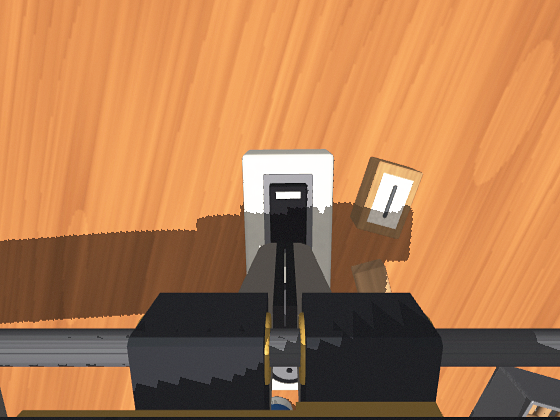

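The wrist view shows the white mark at (288,195), the rocker's far end at row 183 and its sides at columns 269 and 308. The fingers are aligned with the rocker.

```bash
python3 - <<'E'
from h import *
o=np.array([.4985,.2647,0]);y=np.array([-.301,.9537,0]);x=np.array([.9537,.301,0])
for p,z in [((288,195),.067),((288,183),.068),((269,200),.066),((308,200),.066),((288,151),.05),((245,160),.05),((333,160),.05)]:
    w=ray('wrist',p,z);print(p,w.round(4),'along',((w-o)@y).round(4),'across',((w-o)@x).round(4))
E
```

```text
(288, 195) [0.4921 0.2876 0.067 ] along 0.0237 across 0.0008
(288, 183) [0.4888 0.2981 0.068 ] along 0.0348 across 0.0008
(269, 200) [0.4773 0.2779 0.066 ] along 0.0189 across -0.0162
(308, 200) [0.5107 0.2884 0.066 ] along 0.0189 across 0.0188
(288, 151) [0.4811 0.3231 0.05  ] along 0.0609 across 0.001
(245, 160) [0.4459 0.3035 0.05  ] along 0.0528 across -0.0385
(333, 160) [0.5229 0.3276 0.05  ] along 0.0527 across 0.0422
```

```bash
python3 -m pendant '[[[0.1,-0.18,1],0,0],[[0,0,1],0,0],[[0,0,1],0,0],[[0,0,1],0,0],[[0,0,0.3],0,0]]'
python3 -m pendant '[[[0,0,0.1],0,0],[[0,0,0.1],0,0],[[0,0,0.05],0,0],[[0,0,0.05],0,0],[[0,0,0],0,0]]'
python3 - <<'E'
from h import *
go([.4907,.290,.0585])
E
```

```text
clock: 6.05
position: [0.4898, 0.2896, 0.072]
tcp_rot: [[0.954, 0.299, -0.003], [0.299, -0.954, -0.001], [-0.003, 0.0, -1.0]]
contact_force: [-1.0, 0.3, -0.7]
gripper_width: 0.0008
clock: 6.68
position: [0.4915, 0.2912, 0.0651]
tcp_rot: [[0.954, 0.3, 0.001], [0.3, -0.954, 0.001], [0.001, -0.0, -1.0]]
contact_force: [-0.2, 0.6, 1.2]
gripper_width: 0.0003
clk 6.675 pos [0.4915 0.2912 0.0651] xang 17.46 z [ 0.001  0.001 -1.   ] units [-0.04  0.03  0.22] F [-0.16  0.55  1.21] w 0.0003098486604794595
```

```bash
python3 -m pendant '[[[0,0,0.07],0,0],[[0,0,0.07],0,0],[[0,0,0.07],0,0],[[0,0,0],0,0]]'
python3 -m pendant '[[[0,0,0.06],0,0],[[0,0,0],0,0]]'
python3 -m pendant '[[[0,0,0.06],0,0],[[0,0,0],0,0]]'
```

```text
clock: 7.18
position: [0.4912, 0.2916, 0.0587]
tcp_rot: [[0.954, 0.3, 0.001], [0.3, -0.954, 0.001], [0.001, -0.001, -1.0]]
contact_force: [-0.6, 4.8, 3.6]
gripper_width: 0.0
clock: 7.42
position: [0.4914, 0.2917, 0.0582]
tcp_rot: [[0.954, 0.3, 0.0], [0.3, -0.954, 0.001], [0.001, -0.001, -1.0]]
contact_force: [-5.4, 2.4, 13.1]
gripper_width: 0.0004
clock: 7.68
position: [0.4915, 0.2918, 0.058]
tcp_rot: [[0.954, 0.3, 0.0], [0.3, -0.954, 0.001], [0.001, -0.001, -1.0]]
contact_force: [-9.6, 1.7, 22.4]
gripper_width: 0.0005
```

The rocker is against its stop: 22 N and barely moving. I'll lift off and check it.

```bash
python3 -m pendant '[[[0,0,-0.5],0,0],[[0,0,-1],0,0],[[0,0,-1],0,0],[[0,0,-1],0,0],[[0,0,-1],0,0]]'
python3 - <<'E'
from h import *
snap('wrist','w2.png'); im=snap('scene','s2.png');cv2.imwrite('pics/s2c.png',cv2.resize(im[120:220,260:410],None,fx=5,fy=5,interpolation=cv2.INTER_CUBIC))
a=cv2.imread('pics/w2.png')
cv2.imwrite('pics/w2c.png',np.hstack([cv2.resize(cv2.imread('pics/w1.png')[140:300,220:350],None,fx=3,fy=3),cv2.resize(a[140:300,220:350],None,fx=3,fy=3)]))
go([.5665,-.2163,.14])
E
```

```text
clock: 8.3
position: [0.4908, 0.2899, 0.19]
tcp_rot: [[0.954, 0.3, -0.001], [0.3, -0.954, -0.002], [-0.002, 0.001, -1.0]]
contact_force: [-0.7, -0.2, 1.1]
gripper_width: 0.0004
clk 8.4 pos [0.4932 0.2908 0.1931] xang 17.44 z [ 0.006  0.001 -1.   ] units [-2.75 16.86  1.77] F [-0.92 -0.33  0.59] w 0.0003233397306248819
```

View pics/w2c.png

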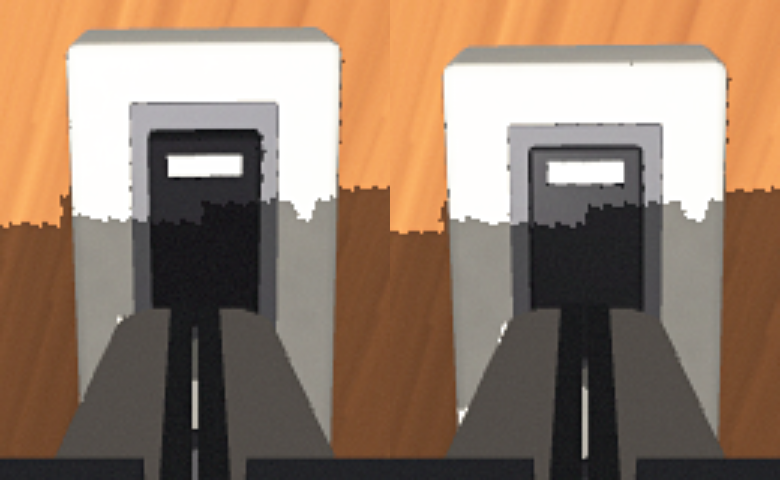

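View pics/s2c.png

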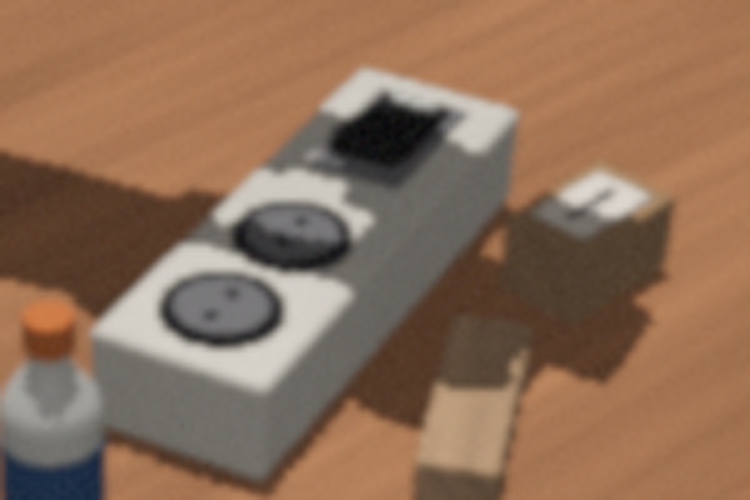

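The rocker's shading has changed and its other end now stands up, so it tipped. The 58 mm stop height matches fully on. Next is yellow.

```bash
python3 -m pendant '[[[0,1,0],0,0],[[0,1,0],0,0],[[0,1,0],0,0],[[0,1,0],0,0],[[0,1,0],0,0]]'>/dev/null
python3 -m pendant '[[[-0.3,1,0],0,0],[[-0.3,1,0],0,0],[[-0.3,1,0],0,0],[[-0.3,1,0],0,0],[[-0.3,1,0],0,0]]'>/dev/null
python3 -m pendant '[[[-0.3,1,0],0,0],[[-0.3,1,0],0,0],[[-0.3,1,0],0,0],[[-0.3,0.8,0],0,0],[[0,0,0],0,0]]'
python3 - <<'E'
from h import *
go([.5665,-.2163,.14])
snap('wrist','w3.png')
for q,z in [('yellow_top',.081),('green_top',.079),('red_top',.079)]:
    for r in nets.recognise('wrist',q)[:2]: print(q,r,ray('wrist',r['xy'],z))
E
```

```text
clock: 10.28
position: [0.5369, -0.1297, 0.1878]
tcp_rot: [[0.955, 0.297, -0.003], [0.297, -0.955, 0.001], [-0.003, -0.001, -1.0]]
contact_force: [0.0, 0.2, 0.2]
gripper_width: 0.0007
clk 10.275 pos [ 0.5369 -0.1297  0.1878] xang 17.31 z [-0.003  0.001 -1.   ] units [0.09 3.05 1.59] F [0.01 0.22 0.19] w 0.0006860699893071123
green_top {'xy': [287.8, 373.3], 'score': 0.59} [ 0.5893645  -0.28216292  0.079     ]
red_top {'xy': [287.0, 218.6], 'score': 0.72} [ 0.54305687 -0.13750103  0.079     ]
```

View pics/w3.png

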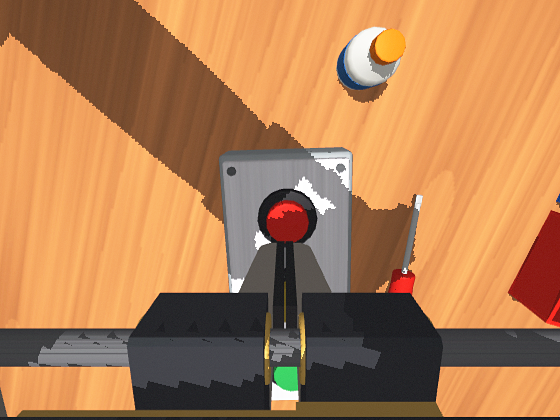

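The red cap is at (288,222) and green shows between the fingers at (287,375). The top-camera positions agree to within a few mm. I'll move over yellow, lowering only after arriving.

```bash
python3 -m pendant '[[[0,1,0],0,0],[[0.1,1,0],0,0],[[0,1,0],0,0],[[0,0,0],0,0]]'
python3 - <<'E'
from h import *
print(ray('wrist',(0,0),.08)[:0]); go([.566,-.215,.09])
snap('wrist','w4.png')
for q,z in [('yellow_top',.081),('green_top',.079),('red_top',.079)]:
    for r in nets.recognise('wrist',q)[:2]: print(q,r,ray('wrist',r['xy'],z))
E
```

```text
clock: 10.98
position: [0.5682, -0.214, 0.1894]
tcp_rot: [[0.954, 0.299, -0.0], [0.299, -0.954, -0.0], [-0.0, -0.0, -1.0]]
contact_force: [-0.2, 0.5, -0.6]
gripper_width: 0.0009
[]
clk 10.975 pos [ 0.5682 -0.214   0.1894] xang 17.41 z [-0. -0. -1.] units [-0.08  0.01  3.31] F [-0.21  0.53 -0.65] w 0.0009269816417799018
yellow_top {'xy': [284.3, 205.8], 'score': 0.6} [ 0.56763756 -0.2120431   0.081     ]
green_top {'xy': [283.0, 206.3], 'score': 0.4} [ 0.56686274 -0.21302483  0.079     ]
red_top {'xy': [280.7, 113.7], 'score': 0.91} [ 0.54307881 -0.1432435   0.079     ]
```

View pics/w4.png

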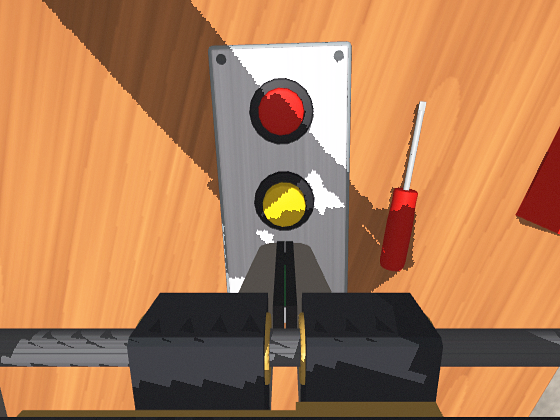

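The yellow cap is at (284,205), giving (0.567,-0.213), so the tool is right above it. Pressing down.

```bash
python3 -m pendant '[[[0,0,1],0,0],[[0,0,1],0,0],[[0,0,1],0,0],[[0,0,0.4],0,0],[[0,0,0],0,0]]'
python3 -m pendant '[[[0,0,0.1],0,0],[[0,0,0.1],0,0],[[0,0,0.1],0,0],[[0,0,0.1],0,0],[[0,0,0],0,0]]'
python3 -m pendant '[[[0,0,0.1],0,0],[[0,0,0],0,0]]'
```

```text
clock: 11.8
position: [0.5676, -0.2126, 0.0874]
tcp_rot: [[0.954, 0.301, -0.001], [0.301, -0.954, 0.001], [-0.001, -0.001, -1.0]]
contact_force: [-0.5, -0.3, 0.4]
gripper_width: 0.0005
clock: 12.42
position: [0.5682, -0.2136, 0.0759]
tcp_rot: [[0.954, 0.3, 0.001], [0.3, -0.954, -0.0], [0.001, 0.001, -1.0]]
contact_force: [1.2, -0.3, 1.7]
gripper_width: 0.0004
clock: 12.68
position: [0.568, -0.2135, 0.0726]
tcp_rot: [[0.954, 0.3, 0.0], [0.3, -0.954, -0.0], [0.0, 0.0, -1.0]]
contact_force: [1.5, -1.1, 1.8]
gripper_width: 0.0004
```

```bash
python3 -m pendant '[[[0,0,0.07],0,0],[[0,0,0],0,0]]'
python3 -m pendant '[[[0,0,0.06],0,0],[[0,0,0],0,0]]'
python3 -m pendant '[[[0,0,0.04],0,0],[[0,0,0],0,0]]'
```

```text
clock: 12.92
position: [0.568, -0.2135, 0.0713]
tcp_rot: [[0.954, 0.3, 0.0], [0.3, -0.954, -0.0], [0.0, 0.0, -1.0]]
contact_force: [-0.4, -0.4, 6.8]
gripper_width: 0.0006
clock: 13.18
position: [0.5681, -0.2136, 0.0711]
tcp_rot: [[0.954, 0.3, -0.0], [0.3, -0.954, -0.0], [-0.0, 0.0, -1.0]]
contact_force: [-4.6, 2.1, 15.5]
gripper_width: 0.0008
clock: 13.42
position: [0.5682, -0.2136, 0.071]
tcp_rot: [[0.954, 0.3, -0.0], [0.3, -0.954, -0.001], [-0.0, 0.0, -1.0]]
contact_force: [-7.7, 4.5, 21.5]
gripper_width: 0.0003
```

Yellow has bottomed at 71 mm with 21 N. Lifting and moving over green.

```bash
python3 -m pendant '[[[0,0,-1],0,0],[[0,0,-1],0,0],[[0,0,-1],0,0],[[0,0,-1],0,0],[[0,1,0],0,0]]'
python3 -m pendant '[[[0.05,1,0],0,0],[[0,0.5,0],0,0],[[0,0,0],0,0]]'
python3 - <<'E'
from h import *
go([.592,-.285,.085])
snap('wrist','w5.png')
for q,z in [('yellow_top',.071),('green_top',.079),('red_top',.079)]:
    for r in nets.recognise('wrist',q)[:2]: print(q,r,ray('wrist',r['xy'],z))
E
```

```text
clock: 14.05
position: [0.578, -0.2415, 0.1903]
tcp_rot: [[0.953, 0.302, 0.003], [0.302, -0.953, -0.002], [0.002, 0.002, -1.0]]
contact_force: [0.2, -0.1, 0.8]
gripper_width: 0.0004
clock: 14.42
position: [0.5914, -0.2847, 0.1867]
tcp_rot: [[0.954, 0.299, -0.001], [0.299, -0.954, 0.001], [-0.001, -0.002, -1.0]]
contact_force: [0.4, 0.3, -0.5]
gripper_width: 0.0002
clk 14.425 pos [ 0.5914 -0.2847  0.1867] xang 17.4 z [-0.001  0.001 -1.   ] units [0.02 0.02 3.39] F [ 0.42  0.3  -0.51] w 0.00023327670810395314
yellow_top {'xy': [281.0, 113.2], 'score': 0.89} [ 0.56687348 -0.21427909  0.071     ]
red_top {'xy': [277.4, 13.8], 'score': 0.85} [ 0.54427064 -0.14959584  0.079     ]
```

View pics/w5.png

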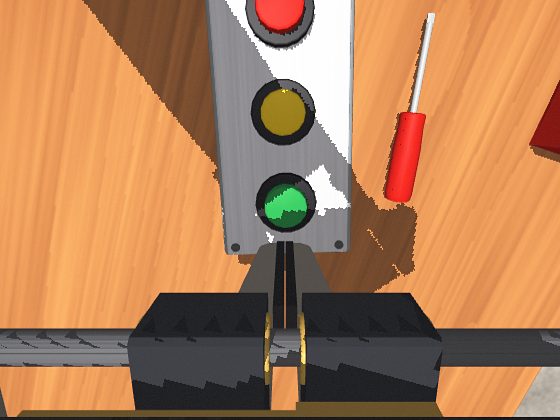

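Yellow at (283,112) now sits low in its collar, so it stayed in. Green at (286,204) is directly ahead of the fingertips, as yellow was before its press. Pressing it.

```bash
python3 -m pendant '[[[0,0,1],0,0],[[0,0,1],0,0],[[0,0,1],0,0],[[0,0,0.4],0,0],[[0,0,0],0,0]]'
python3 -m pendant '[[[0,0,0.1],0,0],[[0,0,0.1],0,0],[[0,0,0.1],0,0],[[0,0,0.1],0,0],[[0,0,0],0,0]]'
python3 -m pendant '[[[0,0,0.05],0,0],[[0,0,0],0,0]]'
```

```text
clock: 15.25
position: [0.5915, -0.2838, 0.0852]
tcp_rot: [[0.954, 0.3, -0.001], [0.3, -0.954, 0.001], [-0.001, -0.001, -1.0]]
contact_force: [-0.4, 0.2, -0.0]
gripper_width: 0.0007
clock: 15.88
position: [0.5923, -0.2849, 0.0741]
tcp_rot: [[0.954, 0.3, 0.001], [0.3, -0.954, -0.001], [0.001, 0.001, -1.0]]
contact_force: [0.8, 0.1, 3.7]
gripper_width: 0.0003
clock: 16.12
position: [0.5923, -0.2848, 0.0726]
tcp_rot: [[0.954, 0.3, 0.001], [0.3, -0.954, -0.001], [0.001, 0.001, -1.0]]
contact_force: [1.8, -0.7, 3.6]
gripper_width: 0.0003
```

```bash
python3 -m pendant '[[[0,0,0.07],0,0],[[0,0,0],0,0]]'
python3 -m pendant '[[[0,0,0.06],0,0],[[0,0,0],0,0]]'
python3 -m pendant '[[[0,0,0.02],0,0],[[0,0,0],0,0],[[0,0,0],0,0],[[0,0,0],0,0],[[0,0,0],0,0]]'
python3 - <<'E'
from h import *
im=snap('scene','s6.png');t=snap('top','t6.png')
go([.592,-.285,.071])
cv2.imwrite('pics/c6.png',np.hstack([cv2.resize(im[120:320,100:400],(600,400)),]))
cv2.imwrite('pics/t6c.png',cv2.resize(t[170:290,140:460],(800,300)))
E
```

```text
clock: 16.38
position: [0.5924, -0.2849, 0.0714]
tcp_rot: [[0.954, 0.3, 0.001], [0.3, -0.954, -0.001], [0.001, 0.001, -1.0]]
contact_force: [0.8, 1.4, 8.6]
gripper_width: 0.0005
clock: 16.62
position: [0.5925, -0.285, 0.0712]
tcp_rot: [[0.954, 0.3, 0.001], [0.3, -0.954, -0.001], [0.001, 0.001, -1.0]]
contact_force: [-4.3, 3.2, 17.0]
gripper_width: 0.0004
clock: 17.25
position: [0.5925, -0.285, 0.0711]
tcp_rot: [[0.954, 0.3, 0.001], [0.3, -0.954, -0.001], [0.001, 0.001, -1.0]]
contact_force: [-5.9, 4.1, 19.9]
gripper_width: 0.0002
clk 17.35 pos [ 0.5925 -0.285   0.0712] xang 17.48 z [ 0.001 -0.001 -1.   ] units [-0.02 -0.    0.01] F [-5.47  3.1  19.98] w 0.0005122526346296011
```

View pics/c6.png

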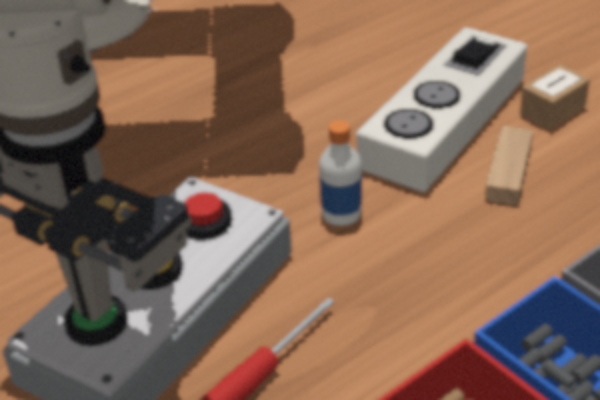

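View pics/t6c.png

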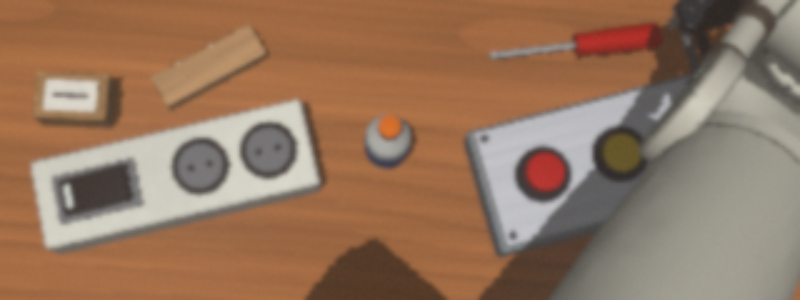

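The scene view shows the fingers holding green down at (95,320), with red still up at (205,210) and the rocker tipped at (475,50). The top view shows the bottle, screwdriver, screw box and offcut where they were. Handing in.

```bash
python3 -c "
from h import *
print(order.hand_in()); go([.592,-.285,.071])"
```

```text
the job is handed in; nothing more can be done
None
the job is handed in; nothing more can be done
```

The job is done in the order asked and handed in at about 17 s, with the arm still holding the green button down.

- **Rocker:** I pressed its white-marked end until it stopped at 58 mm with about 22 N. Pictures afterwards showed it tipped over.
- **Yellow button:** I pushed it in until it stopped at 71 mm with about 21 N. The wrist picture afterwards showed it still sitting low in its collar.
- **Green button:** It bottomed at 71 mm and was still held there with about 20 N at the last reading before hand-in.
- **Left alone:** I never touched the red button, and it was still up in the last pictures. The glue bottle, screwdriver, screw box and offcut looked unmoved.

No check failed. The camera estimates of where to press differed by 2–4 mm, which is small next to the caps and rocker. My state reading after hand-in was refused, so the reading just before it is the last confirmation.

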